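# Take the lift-off lid off the print scrap tub

### The job

Open up the scrap tub (its lid is the one with the steel loop handle): swing the lid up on its rear hinge pins until it stands vertical, then lift it straight up off the pins. Stand it upright, handle at the top, in the empty bay of the plate rack and let go of it; do not disturb the small parts box with the knob.

Things in the scene. Friction and masses are not known exactly. Their poses are not given: they have to be found in the camera images.
- lid: White lid, 0.3 kg. Origin on the hinge line midway between its two hooks; shut: x level to the rear, z up. Plate x -138 to -20, 184 wide, 8 thick (mm). Handle: 12 mm round bar along y at x=-198, z=0, legs at y=+-60; 54 mm gap bar to plate; it can turn in a grip from above. Hooks at y=+-60, 22 thick, slots open to +x, end at x=14: once vertical, 18 mm lift frees them. Falls shut if let go.
- tub: Fixed grey open tub of failed prints, 120 (x) x 190 (y) x 80 mm high. Origin: centre of its underside; x points to the rear (hinge side), z up. Two 8 mm pins behind its rear wall on one axis along y: x=78, z=84, at y=+-60, between cheeks that rise to z=90. The lid swings about this axis, handle up and rearward; shut, its bar lies in front of the tub at x=-120, z=84.
- rack: Fixed black rack of two V-shaped bays along its y, 180 mm long. Origin: on the bench under the middle of the EMPTY bay; x across, z up. Bay: floor at z=10, 28 mm wide there, about 60 mm at its mouth (z=84). The other bay (x=+90) holds a gold build plate up to z=104. The lid standing in the bay has its origin near z=24, bar near z=222, and may lean some 20 degrees.
- parts_box: Bystander: loose shut grey box, white lid with one small knob, 116 x 136 x 73 mm plus a 20 mm knob, 0.9 kg. Origin: centre of its underside. Leave it where it is.
Mind the look-alikes: they are no part of the job. Leave any purple look-alike of the tub alone.

How it is judged:
By the outcome, as a careful person would: the job done as asked, in the order asked, and still so for the second after the job is handed in, with the robot touching nothing.
It also fails if it takes over 51 s, if anything falls off the work surface, if the arm or the gripper's body presses on something with over 40 N, if the wrist force passes 120 N, or if a joint passes its speed limit or range.

### The arm

A 7-joint arm with a two-finger parallel gripper is mounted at the origin on the work surface. World frame = base frame: x ahead of the robot, y to its left, z up, the work surface at z = 0. Lengths are in m, angles in rad, forces in N, time in s.
With the tool pointing down it reaches from about 0.425 to 0.875 m from the base axis. Payload 4.7 kg.
Tool frame: the origin (TCP) lies midway between the tips of the shut fingers; the grasp point (between the pads) lies 19 mm behind it; z points along the fingers, x is the direction in which the jaws open and shut, and the axes are right-handed (so a half turn about z gives the same grasp; the last joint's range is limited). The gripper opens to 85 mm and grips with 20 to 120 N. Pads are 22 mm wide; open, the fingers measure 114 mm over their backs; the gripper's body (76 mm by 85 mm) begins 54 mm behind the grasp point. The pads swing forward as they close: fully open they stand 13 mm farther back than shut.
Start: joints at [-1.325, 0.321, -0.07, 1.45, 0.023, 1.371, -0.057], TCP at [0.149, 0.633, 0.231] pointing down, gripper open.
Joint ranges: [-2.86, 2.86], [-0.3, 2.09], [-1.38, 1.24], [0.06, 2.45], [-1.56, 4.7], [0.09, 2.05], [-2.69, 2.69]. Speed limits (rad/s): [2.57, 2.57, 3.14, 3.14, 3.14, 3.14, 3.14].

### API

Orientations are given as a rotation vector (axis times angle).
In Python, from bench import robot gives the robot as it stands. The module is installed in compiled form; this text tells all that it offers. Calls block until the motion is done:
- robot.move_to(position, orientation): joint-space move of the TCP to a pose.
- robot.move_straight(position, rate=0.15, rot=None): straight line of the TCP; rot=None keeps the orientation; rate is the mean speed in m/s.
- robot.move_joints(angles): joint-space move.
- robot.set_gripper(opening): finger opening in m; the grip force is fixed at half the most; returns when the fingers have stopped.
- robot.sleep(seconds).
- robot.ik(position, orientation): joint angles nearest the present ones, or None.
- robot.get_obs(): the state.
- robot.read_camera(name): name is "side" or "top" or "wrist"; returns the picture (400x640x3 uint8, red, green, blue); there is no depth.
- robot.camera_model(name): a dict with "fovy" (degrees; the focal length in pixels is half the picture's height over the tangent of half this angle, whatever the lens; pixels are square), "cx", "cy" (the principal point, pixels), "world_to_cam" (4x4, takes a point from world to camera coordinates); the wrist camera has in their place "T_tool_cam" (4x4, takes a point from camera to tool coordinates, whose origin is the TCP and whose axes are the tool frame's). Camera axes: x right, y down, z forward; pixel columns grow to the right and rows downward; lengths in m; the calibration is good to about 2 mm. A picture is of the moment at which its call begins: read the wrist's pose just before it. camera_model takes no time and is no camera call.
A pose or a line that the arm cannot do raises robot.IKError and nothing moves.
- robot.hand_in(): hands the job in, once; it reports no verdict.
Trained networks look in the newest picture that a camera, given by its name, has taken for a name from the list of things; names that differ only in an ending like _2 or _b are one class to them, and where a whole thing is asked for, a point or a joint stands for the part that bears it (a point fixed in the world has none). Each returns a list of dicts, best first, with "confidence" (0 to 1); they miss things now and then, are a little off and sometimes report something else, mostly with a low value. They report only what shows in the picture. A call takes as long as a camera call. They do not tell look-alikes from the thing itself.
- robot.look_for(camera, query): "bbox" ([left, top, right, bottom] in pixels, round what is visible of it).
- robot.outline_of(camera, query): "mask" (400x640 bool, what is visible of it) and "bbox" ([left, top, right, bottom] in pixels, round what is visible of it).
The state is a dict: "time": time; "joint_pos": joint angles; "dq": joint speeds; "joint_torque": joint torques, N m; "tcp_pos": TCP position; "eef_rot": TCP orientation; "contact_force": force on the tool from outside, world axes, zero at the start; "moment": the same for the moment, N m; "grip_width": finger opening in m.
Only numpy, scipy, OpenCV 4.12 (cv2) and the standard library are available. Lean on these libraries where they do the work, as an engineer would, in place of code of your own. Each camera call takes 0.05 s, during which the arm holds its last target.

## Working session

There is one attempt and no reset: what is moved stays moved. The work goes in short steps, each a Python script; the robot and the scene stay as the last script left them, time stands still between calls to the robot, and variables do not carry over. Pictures are saved under pics/ and viewed, and the job is handed in when it is done.

```bash
mkdir -p pics
python3 - <<'E'
from bench import robot
import cv2,numpy as np
for c in ["side","top","wrist"]:
    im=robot.read_camera(c); cv2.imwrite(f"pics/{c}0.png",im[:,:,::-1])
    m=robot.camera_model(c); print(c,m["fovy"],m["cx"],m["cy"]); print(np.round(m.get("world_to_cam",m.get("T_tool_cam")),4).tolist())
o=robot.get_obs(); print(o)
E
```

```text
side 56.70377368608115 323.8561919802544 199.23604914879468
[[-0.9937, -0.1125, 0.0007, 0.5108], [-0.0677, 0.5932, -0.8022, 0.1036], [0.0898, -0.7972, -0.5971, 1.0571], [0.0, 0.0, 0.0, 1.0]]
top 54.13340864605805 314.720226937359 196.37950809041192
[[0.0195, -0.9998, 0.0096, -0.0234], [-0.9963, -0.0202, -0.084, 0.5234], [0.0842, -0.008, -0.9964, 1.1949], [0.0, 0.0, 0.0, 1.0]]
wrist 61.08486221280781 322.0029942217983 203.64321382523826
[[1.0, -0.0002, -0.0006, -0.0011], [0.0004, 0.9541, 0.2994, -0.0752], [0.0005, -0.2994, 0.9541, -0.1433], [0.0, 0.0, 0.0, 1.0]]
{'time': 0.15, 'joint_pos': array([-1.3248596 ,  0.32163733, -0.07010941,  1.45138271,  0.02260191,
        1.37080637, -0.05689144]), 'dq': array([ 0.00027749, -0.00145265, -0.00043165, -0.00228413, -0.0003104 ,
       -0.00108537, -0.00071758]), 'joint_torque': array([ 3.82195822e-07, -4.94090331e+01, -3.82953510e-01, -3.14685917e+01,
        1.30139577e-02,  8.18226632e-03, -5.95466247e-06]), 'tcp_pos': array([0.14928514, 0.63221053, 0.230491  ]), 'eef_rot': array([ 2.46265515e+00,  1.94907756e+00, -1.70025373e-03]), 'contact_force': array([-0.33127319,  0.00659798, -0.03798772]), 'moment': array([0.06049674, 0.02476847, 0.03015655]), 'grip_width': 0.08531851886628644}
```

View pics/side0.png

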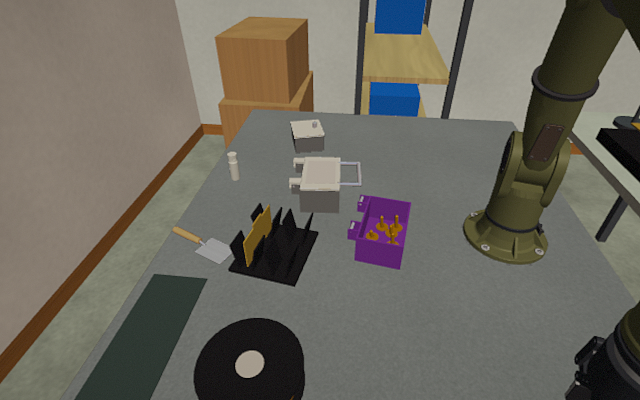

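View pics/top0.png

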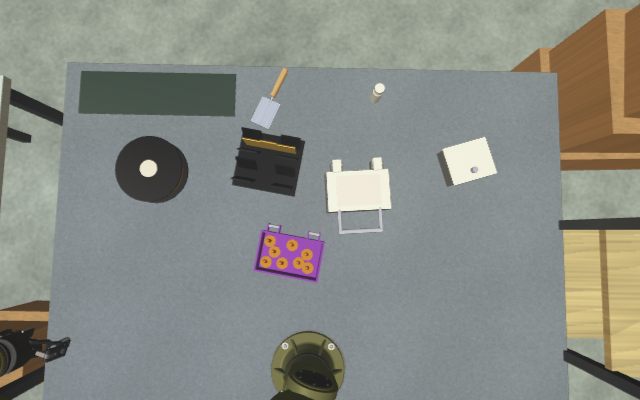

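View pics/wrist0.png

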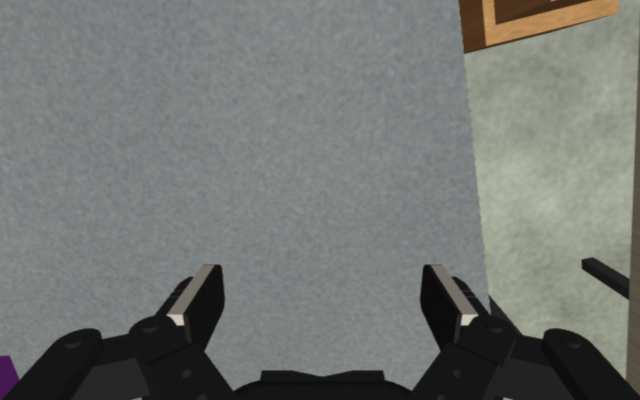

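The side and top views agree.

- Tub with the white lid and steel loop handle: top (358,190), bar near row 232.
- Purple look-alike, open: top (290,255).
- Parts box with knob: top (467,162).
- Rack: top (270,162). The gold plate is in its far bay, so the near bay is empty.

Next I'll confirm these in enlarged crops.

Run:
```python
import cv2
t=cv2.imread("pics/top0.png")[120:245,225:400]; cv2.imwrite("pics/topc.png",cv2.resize(t,None,fx=4.5,fy=4.5,interpolation=cv2.INTER_CUBIC))
t=cv2.imread("pics/side0.png")[145:290,225:375]; cv2.imwrite("pics/sidec.png",cv2.resize(t,None,fx=4,fy=4,interpolation=cv2.INTER_CUBIC))
```

```text
(no output)
```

View pics/topc.png

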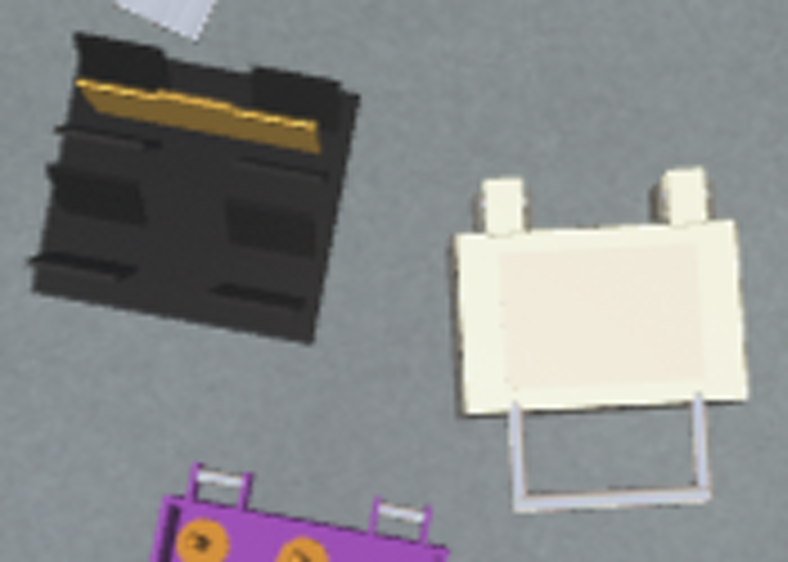

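View pics/sidec.png

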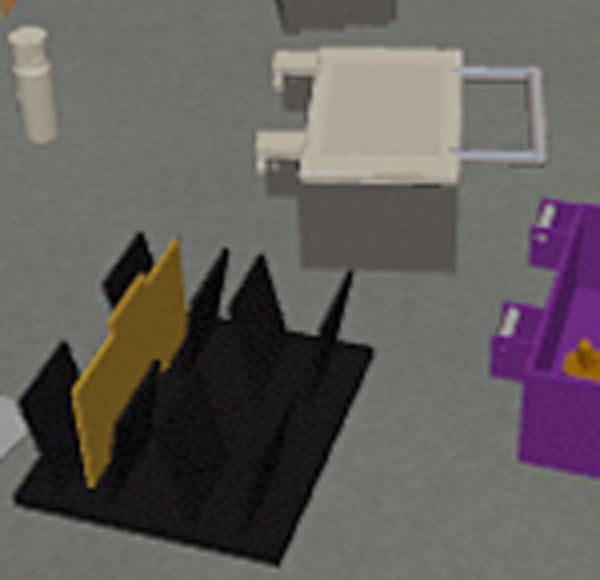

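The crops confirm it. The white lid's steel loop handle is at the front (crop 515–710, row 500), the tub's hooks are at the rear, and the rack's gold plate is in the rear bay. Now I'll fit rough poses.

```bash
cat > h.py <<'E'
from bench import robot
import numpy as np,cv2
from scipy.optimize import least_squares
from scipy.spatial.transform import Rotation as R
def cam(c):
    m=robot.camera_model(c); f=200/np.tan(np.radians(m["fovy"])/2); return m,f
def proj(c,P,T=None):
    m,f=cam(c); T=m["world_to_cam"] if T is None else T
    q=np.asarray(P)@T[:3,:3].T+T[:3,3]; return np.c_[f*q[:,0]/q[:,2]+m["cx"],f*q[:,1]/q[:,2]+m["cy"]]
def unproj(c,uv,z,T=None):
    m,f=cam(c); T=m["world_to_cam"] if T is None else T
    C=np.linalg.inv(T); uv=np.atleast_2d(uv)
    d=np.c_[(uv[:,0]-m["cx"])/f,(uv[:,1]-m["cy"])/f,np.ones(len(uv))]@C[:3,:3].T
    return C[:3,3]+d*((z-C[2,3])/d[:,2])[:,None]
def wristT(o):
    T=np.eye(4);T[:3,:3]=R.from_rotvec(o["eef_rot"]).as_matrix();T[:3,3]=o["tcp_pos"]
    return np.linalg.inv(T@robot.camera_model("wrist")["T_tool_cam"])
def place(p,L):
    L=np.asarray(L);c,s=np.cos(p[2]),np.sin(p[2]); return np.c_[p[0]+c*L[:,0]-s*L[:,1],p[1]+s*L[:,0]+c*L[:,1],L[:,2]]
def fit(obs,p0):
    # obs: list of (cam,T,L,uv)
    f=lambda p:np.concatenate([(proj(c,place(p,L),T)-uv).ravel() for c,T,L,uv in obs])
    r=least_squares(f,p0,loss="soft_l1"); return r.x,r.fun.reshape(-1,2)
def down(yaw): # tool z down, tool x along world yaw
    x=np.array([np.cos(yaw),np.sin(yaw),0]);z=np.array([0,0,-1.]);return R.from_matrix(np.c_[x,np.cross(z,x),z]).as_rotvec()
E
python3 - <<'E'
from h import *
t=np.array([[457,234],[736,221],[747,400],[465,413],[515,503],[710,494]])/4.5+[225,120]
L=np.array([[.058,.092,.088],[.058,-.092,.088],[-.06,-.092,.088],[-.06,.092,.088],[-.12,.06,.084],[-.12,-.06,.084]])
s=np.array([[322,48],[462,52],[540,70],[542,160]])/4+[225,145]
Ls=np.array([[.058,-.092,.088],[-.06,-.092,.088],[-.12,-.06,.084],[-.12,.06,.084]])
p,r=fit([("top",None,L,t)],[.6,-.1,0]);print(p,r.round(1).tolist())
p,r=fit([("top",None,L,t),("side",None,Ls,s)],p);print(p,r.round(1).tolist())
b=np.array([[33,290],[312,343],[358,95],[77,35]])/4.5+[225,120]
B=unproj("top",b,0.005);print(B.round(4)); print(np.diff(B,axis=0))
print(unproj("top",np.array([[30,260],[137,270],[213,288],[305,303]])/4.5+[225,120],.084).round(4))
print(unproj("side",np.array([[15,502],[278,566],[374,348]])/4+[225,145],.005).round(4))
E
```

```text
[ 0.53970224 -0.14159003  0.06677495] [[-0.0, -0.1], [-0.0, 0.0], [0.0, -0.0], [0.2, 0.0], [0.9, 0.0], [-1.6, 0.1]]
[ 0.53893314 -0.14132278  0.06559414] [[-0.1, 0.2], [-0.1, 0.3], [-0.1, 0.3], [0.1, 0.2], [0.8, 0.3], [-1.7, 0.4], [-0.2, -0.7], [0.0, -0.8], [-1.3, 1.1], [-0.6, -0.7]]
[[0.5577 0.2475 0.005 ]
 [0.5244 0.0511 0.005 ]
 [0.7015 0.0228 0.005 ]
 [0.7404 0.2231 0.005 ]]
[[-0.03331428 -0.19637107  0.        ]
 [ 0.17707373 -0.02838416  0.        ]
 [ 0.03893004  0.20034646  0.        ]]
[[0.5687 0.2341 0.084 ]
 [0.5636 0.1637 0.084 ]
 [0.5527 0.1135 0.084 ]
 [0.5441 0.0529 0.084 ]]
[[0.7327 0.2215 0.005 ]
 [0.5573 0.2537 0.005 ]
 [0.5239 0.05   0.005 ]]
```

Run:
```python
from h import *
p=np.array([.539,-.1413,.066]); rk=np.array([.5855,.1433,-.163])
def W(p,l): return place(p,[l])[0]
hng=np.array([.078,0,.084])
for k in (0,np.pi):
    print("yaw+",k)
    for th in np.radians([0,30,60,90]):
        b=W(p,hng+.198*np.array([-np.cos(th),0,np.sin(th)]));b[2]-=.019
        q=robot.ik(b,down(p[2]+k)); print("arc",b.round(3),None if q is None else q.round(2))
    for z in (.30,.37,.42):
        b=W(p,[.078,0,z]); q=robot.ik(b,down(p[2]+k)); print("tub",z,None if q is None else q.round(2))
    for z in (.205,.30,.37,.42):
        b=W(rk,[0,0,z]); q=robot.ik(b,down(rk[2]+k)); print("rack",z,None if q is None else q.round(2))
```

```text
yaw+ 0
arc [ 0.419 -0.149  0.065] [-0.83  0.05  1.15  2.16 -0.05  0.96  0.42]
arc [ 0.446 -0.147  0.164] [-0.61 -0.06  0.86  2.    0.05  1.19  0.29]
arc [ 0.518 -0.143  0.236] [-0.5   0.08  0.76  1.75 -0.06  1.33  0.34]
arc [ 0.617 -0.136  0.263] [ 0.03  0.27  0.18  1.46 -0.05  1.42  0.28]
tub 0.3 [ 0.01  0.26  0.21  1.4  -0.05  1.49  0.28]
tub 0.37 [-0.09  0.26  0.34  1.27 -0.09  1.62  0.3 ]
tub 0.42 [-0.25  0.29  0.59  1.17 -0.16  1.73  0.36]
rack 0.205 [-0.73  0.25  0.53  1.63 -0.13  1.3  -0.34]
rack 0.3 [-0.75  0.21  0.56  1.49 -0.11  1.48 -0.36]
rack 0.37 [-0.77  0.21  0.59  1.36 -0.11  1.61 -0.36]
rack 0.42 [-0.76  0.22  0.59  1.25 -0.12  1.71 -0.35]
yaw+ 3.141592653589793
arc [ 0.419 -0.149  0.065] None
arc [ 0.446 -0.147  0.164] None
arc [ 0.518 -0.143  0.236] None
arc [ 0.617 -0.136  0.263] [-0.62  0.41  1.07  1.48 -0.36  1.46 -2.62]
tub 0.3 [-0.61  0.4   1.07  1.42 -0.35  1.52 -2.64]
tub 0.37 [-0.58  0.38  1.06  1.29 -0.33  1.66 -2.65]
tub 0.42 [-0.54  0.39  1.06  1.18 -0.35  1.76 -2.65]
rack 0.205 [ 0.61  0.48 -1.18  1.58  0.45  1.38  2.37]
rack 0.3 [ 0.6   0.41 -1.18  1.44  0.38  1.54  2.42]
rack 0.37 [ 0.57  0.39 -1.18  1.31  0.36  1.67  2.44]
rack 0.42 [ 0.54  0.4  -1.18  1.2   0.37  1.77  2.44]
```

Run:
```python
from h import *
rk=np.array([.5855,.1433,-.163])
robot.move_to([.61,.12,.38],down(rk[2]))
o=robot.get_obs(); im=robot.read_camera("wrist"); cv2.imwrite("pics/w1.png",im[:,:,::-1]); np.savez("w1.npz",**o); print(o["time"],o["joint_pos"].round(2))
robot.move_to([.43,-.149,.22],down(.066))
robot.set_gripper(.045)
o=robot.get_obs(); im=robot.read_camera("wrist"); cv2.imwrite("pics/w2.png",im[:,:,::-1]); np.savez("w2.npz",**o); print(o["time"],o["joint_pos"].round(2),o["tcp_pos"],o["grip_width"])
```

```text
2.65 [-0.72  0.26  0.62  1.29 -0.15  1.64 -0.29]
4.525 [-0.64 -0.18  0.84  1.95  0.14  1.32  0.22] [ 0.43013216 -0.14895977  0.2200449 ] 0.04506395004118666
```

View pics/w1.png

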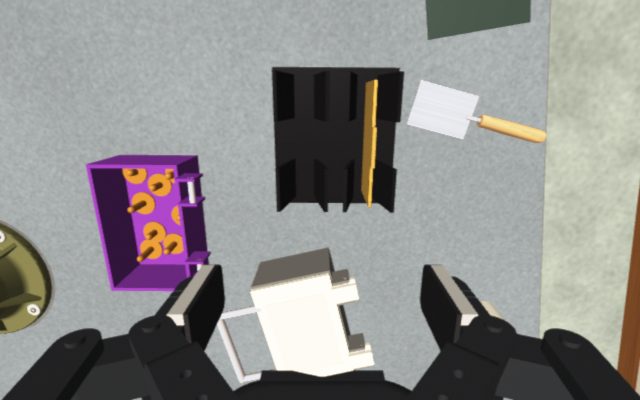

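View pics/w2.png

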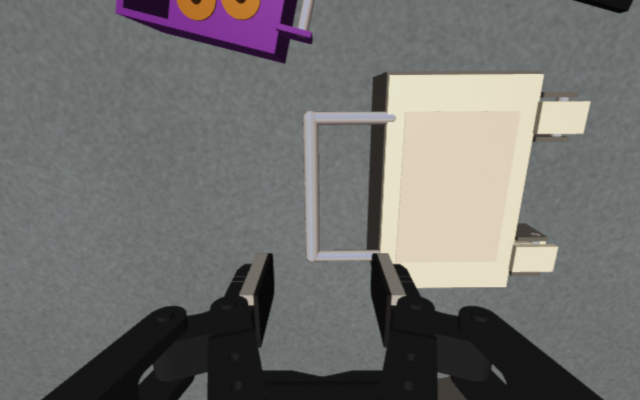

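Run:
```python
from h import *
t=cv2.imread("pics/w1.png")[55:225,260:420]; cv2.imwrite("pics/w1c.png",cv2.resize(t,None,fx=3.5,fy=3.5,interpolation=cv2.INTER_CUBIC))
o=dict(np.load("w2.npz")); T=wristT(o)
L=[[-.06,.092,.088],[.058,.092,.088],[.058,-.092,.088],[-.12,.06,.084],[-.12,-.06,.084]]
uv=np.array([[388,73],[543,73],[507,287],[311,118],[312,256]],float)
p,r=fit([("wrist",T,L,uv)],[.539,-.1413,.066]);print(p,r.round(1).tolist())
o=dict(np.load("w1.npz")); T=wristT(o); rk=np.array([.5855,.1433,-.163])
print(proj("wrist",place(rk,[[-.03,.09,.084],[-.03,-.09,.084],[.03,.09,.084],[.03,-.09,.084],[-.014,0,.01],[.014,0,.01]]),T).round(1).tolist())
```

```text
[ 0.54188484 -0.14158208  0.07489764] [[0.1, 1.5], [0.5, -0.0], [-0.7, -0.7], [-0.8, 0.2], [0.8, -1.5]]
[[274.1, 69.0], [279.4, 210.4], [323.8, 69.1], [323.3, 210.5], [293.9, 137.6], [312.7, 137.6]]
```

View pics/w1c.png

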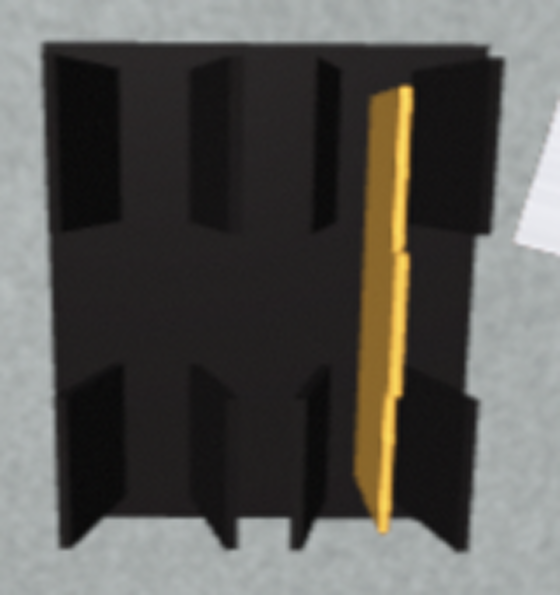

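Run:
```python
from h import *
p=np.array([.5407,-.1414,.070]); np.save("tub.npy",p)
b=place(p,[[-.12,0,.084]])[0]
robot.move_to([b[0],b[1],.15],down(p[2]))
robot.move_straight([b[0],b[1],.066],rate=.1)
o=robot.get_obs();print(o["time"],o["contact_force"].round(2),o["tcp_pos"],b)
robot.set_gripper(0.0)
o=robot.get_obs();print(o["time"],o["contact_force"].round(2),o["moment"].round(2),o["grip_width"],o["tcp_pos"],o["joint_pos"].round(2))
im=robot.read_camera("wrist"); cv2.imwrite("pics/w3.png",im[:,:,::-1])
# dry IK along arc
q0=None
for th in np.radians(np.arange(0,91,7.5)):
    t=place(p,[[.078-.198*np.cos(th),0,.066+.198*np.sin(th)]])[0]
    q=robot.ik(t,down(p[2])); print(t.round(3), None if q is None else q.round(2))
```

```text
5.95 [ 0.41  0.22 -0.46] [ 0.4216708  -0.1499203   0.06663236] [ 0.42099388 -0.14979314  0.084     ]
6.3583 [-0.56 -0.38  3.34] [ 0.09 -0.09 -0.01] 0.009830895299563271 [ 0.42153559 -0.14974185  0.06644125] [-0.64  0.04  0.95  2.15 -0.04  0.97  0.4 ]
[ 0.421 -0.15   0.066] [-0.64  0.04  0.95  2.15 -0.04  0.97  0.4 ]
[ 0.423 -0.15   0.092] [-0.65 -0.01  0.94  2.12  0.01  1.03  0.35]
[ 0.428 -0.149  0.117] [-0.67 -0.05  0.94  2.09  0.05  1.09  0.32]
[ 0.436 -0.149  0.142] [-0.69 -0.07  0.94  2.04  0.06  1.14  0.3 ]
[ 0.447 -0.148  0.165] [-0.71 -0.07  0.95  1.99  0.06  1.19  0.29]
[ 0.462 -0.147  0.187] [-0.72 -0.05  0.96  1.94  0.04  1.23  0.3 ]
[ 0.479 -0.146  0.206] [-0.72 -0.01  0.97  1.88  0.01  1.27  0.32]
[ 0.498 -0.144  0.223] [-0.71  0.04  0.98  1.81 -0.03  1.31  0.34]
[ 0.52  -0.143  0.237] [-0.69  0.1   0.98  1.75 -0.09  1.34  0.38]
[ 0.543 -0.141  0.249] [-0.66  0.17  0.97  1.68 -0.14  1.37  0.41]
[ 0.567 -0.14   0.257] [-0.62  0.24  0.96  1.61 -0.2   1.4   0.43]
[ 0.593 -0.138  0.262] [-0.57  0.3   0.94  1.54 -0.25  1.42  0.46]
[ 0.619 -0.136  0.264] [-0.54  0.37  0.93  1.48 -0.3   1.44  0.47]
```

View pics/w3.png

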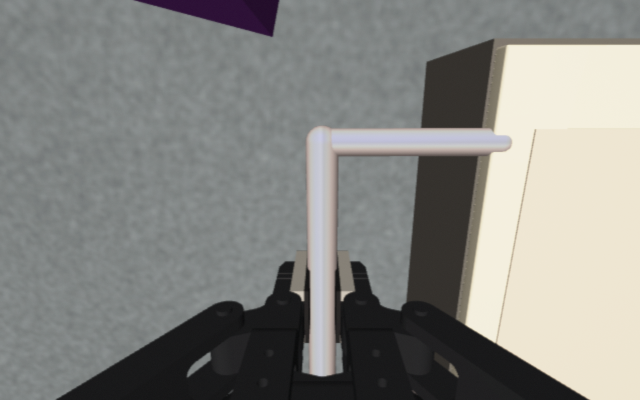

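The bar sits squarely between the pads (wrist view, u≈320) at a width of about 10 mm, with low force. I'll swing the lid while watching the wrist force.

Run:
```python
from h import *
p=np.load("tub.npy"); 
for d in np.arange(7.5,91,7.5):
    th=np.radians(d)
    t=place(p,[[.078-.198*np.cos(th),0,.0665+.198*np.sin(th)]])[0]
    robot.move_straight(t,rate=.12)
    o=robot.get_obs(); f=o["contact_force"]; print(d,round(o["time"],2),f.round(1),o["moment"].round(2),round(o["grip_width"],4),(o["tcp_pos"]-t).round(4))
    if np.linalg.norm(f)>25: print("stop");break
cv2.imwrite("pics/s4.png",robot.read_camera("side")[:,:,::-1]);cv2.imwrite("pics/t4.png",robot.read_camera("top")[:,:,::-1]);cv2.imwrite("pics/w4.png",robot.read_camera("wrist")[:,:,::-1])
im=cv2.imread("pics/s4.png")[60:300,200:420];cv2.imwrite("pics/s4c.png",cv2.resize(im,None,fx=2.5,fy=2.5))
```

```text
7.5 6.78 [ 0.3  0.2 -1.9] [-0.03  0.03 -0.05] 0.01 [ 0.      0.0002 -0.0002]
15.0 7.14 [-0.3 -0.3 -3.1] [-0.02  0.36  0.05] 0.01 [-0.0005  0.0001 -0.0006]
22.5 7.51 [ 0.1  0.9 -3.3] [-0.06  0.37 -0.03] 0.0101 [-0.0005  0.0001 -0.0007]
30.0 7.88 [-1.2  1.  -2.2] [0.05 0.26 0.04] 0.0093 [ 0.     -0.0001 -0.0002]
37.5 8.24 [-1.   0.  -1.4] [0.01 0.65 0.03] 0.01 [-0.0006 -0.     -0.0006]
45.0 8.61 [-7.6  0.2  4.9] [ 0.14  1.58 -0.02] 0.0098 [-0.0009 -0.0002  0.0003]
52.5 8.97 [-10.6   0.7   9.1] [ 0.22  2.44 -0.01] 0.0099 [-0.0018 -0.0003  0.0005]
60.0 9.34 [-8.2  2.  14.2] [0.44 1.6  0.01] 0.0098 [ 0.0007 -0.0002  0.0024]
67.5 9.71 [-6.1  0.7 11.5] [ 0.4   1.18 -0.04] 0.0097 [ 0.0011 -0.0001  0.0021]
75.0 10.07 [-3.6  0.6  8. ] [0.19 0.89 0.02] 0.0098 [ 0.0013 -0.0002  0.0015]
82.5 10.44 [-2.2  0.8  6.7] [0.19 0.84 0.02] 0.0094 [ 0.001  -0.0002  0.0008]
90.0 10.81 [-2.1  0.7  4.6] [0.09 0.9  0.08] 0.0098 [ 0.0002 -0.0003  0.0002]
```

View pics/s4c.png

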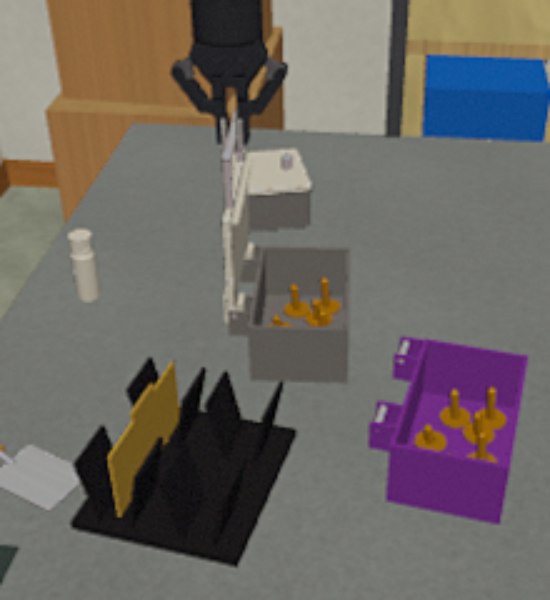

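View pics/w4.png

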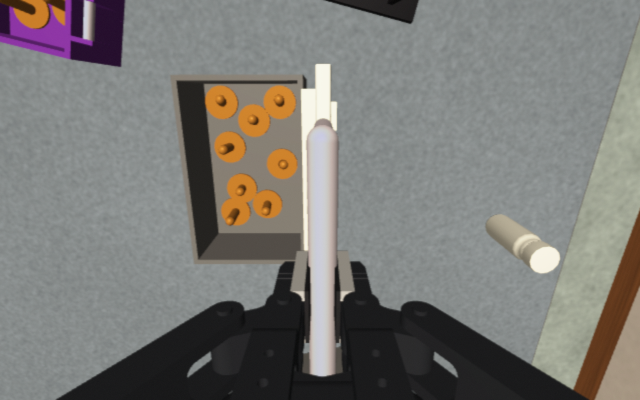

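The lid stands vertical and is still on its pins: in the side crop its edge rises straight above the tub's rear at (235,130–320). Lifting straight up.

Run:
```python
from h import *
t=robot.get_obs()["tcp_pos"]; p=np.load("tub.npy")
x,y=place(p,[[.078,0,0]])[0][:2]
for z in (.285,.30,.36):
    robot.move_straight([x,y,z],rate=.1)
    o=robot.get_obs(); print(round(o["time"],2),o["contact_force"].round(1),o["moment"].round(2),round(o["grip_width"],4),o["tcp_pos"].round(4))
cv2.imwrite("pics/s5.png",robot.read_camera("side")[:,:,::-1]);cv2.imwrite("pics/w5.png",robot.read_camera("wrist")[:,:,::-1])
im=cv2.imread("pics/s5.png")[40:300,200:420];cv2.imwrite("pics/s5c.png",cv2.resize(im,None,fx=2.2,fy=2.2))
```

```text
11.32 [-0.4  0.8 -3.7] [ 0.01  0.07 -0.02] 0.0099 [ 0.6192 -0.1358  0.2851]
11.62 [-0.1  0.7 -3.2] [0.02 0.01 0.03] 0.0093 [ 0.6189 -0.1362  0.3004]
12.37 [-0.4  0.5 -3.4] [0.   0.03 0.  ] 0.0094 [ 0.6183 -0.1358  0.3593]
```

View pics/s5c.png

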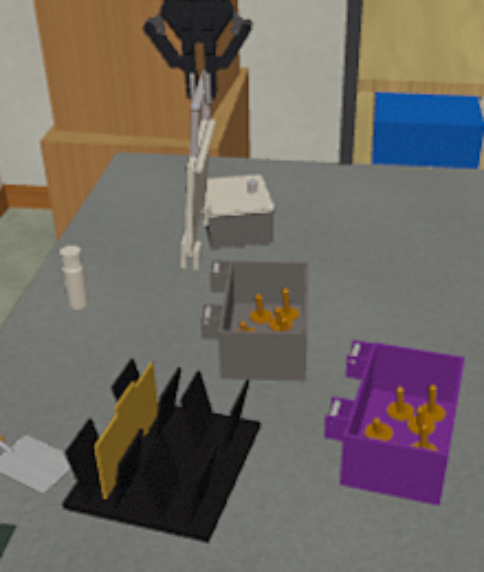

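View pics/w5.png

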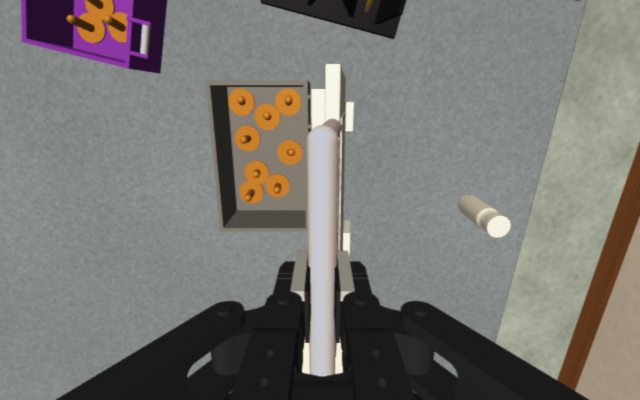

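The lid is off the pins and hanging free (about 3.4 N, close to its weight), with its lower end slightly to the rear. I'll move it over the bay and measure that lean there.

Run:
```python
from h import *
rk=np.array([.587,.143,-.163])
robot.move_straight([rk[0],rk[1],.36],rate=.15,rot=down(rk[2]))
robot.sleep(.3)
o=robot.get_obs(); print(round(o["time"],2),o["contact_force"].round(1),o["moment"].round(2),o["tcp_pos"].round(4),o["joint_pos"].round(2)); np.savez("w6.npz",**o)
cv2.imwrite("pics/w6.png",robot.read_camera("wrist")[:,:,::-1])
s=robot.read_camera("side")[:,:,::-1].copy();cv2.imwrite("pics/s6.png",s)
cv2.imwrite("pics/s6c.png",cv2.resize(s[60:310,200:400],None,fx=2.4,fy=2.4,interpolation=cv2.INTER_CUBIC))
# predicted lower points for tilts
b=np.array([0,0,o["tcp_pos"][2]+.018])
for a in np.radians([-10,-5,0,5,10]):
    L=[b+[d*np.sin(a),y,-d*np.cos(a)] for d,y in((.212,.06),(.06,.092),(.178,.092),(.212,-.06),(0,.06))]
    P=place(np.r_[o["tcp_pos"][:2],rk[2]],L); print(np.degrees(a).round(),"w",proj("wrist",P,wristT(o)).round(0).tolist(),"s",(proj("side",P)-[200,60])@np.diag([2.4,2.4])//1)
```

```text
14.79 [-0.4 -1.  -2.3] [0.02 0.01 0.05] [0.587  0.1427 0.36  ] [-0.97  0.25  0.86  1.38 -0.19  1.6  -0.3 ]
-10.0 w [[282.0, 114.0], [299.0, 62.0], [283.0, 76.0], [286.0, 231.0], [319.0, 141.0]] s [[223. 390.]
 [171. 270.]
 [203. 383.]
 [262. 319.]
 [168. 186.]]
-5.0 w [[301.0, 114.0], [309.0, 63.0], [302.0, 76.0], [304.0, 230.0], [319.0, 141.0]] s [[205. 389.]
 [165. 269.]
 [187. 381.]
 [245. 318.]
 [168. 186.]]
0.0 w [[321.0, 114.0], [319.0, 63.0], [320.0, 76.0], [321.0, 230.0], [319.0, 141.0]] s [[187. 386.]
 [160. 269.]
 [172. 379.]
 [229. 316.]
 [168. 186.]]
5.0 w [[340.0, 114.0], [330.0, 63.0], [339.0, 76.0], [338.0, 230.0], [319.0, 141.0]] s [[169. 382.]
 [154. 267.]
 [156. 375.]
 [212. 312.]
 [168. 186.]]
10.0 w [[359.0, 114.0], [340.0, 62.0], [358.0, 76.0], [356.0, 231.0], [319.0, 141.0]] s [[151. 376.]
 [148. 266.]
 [140. 371.]
 [196. 308.]
 [168. 186.]]
```

View pics/s6c.png

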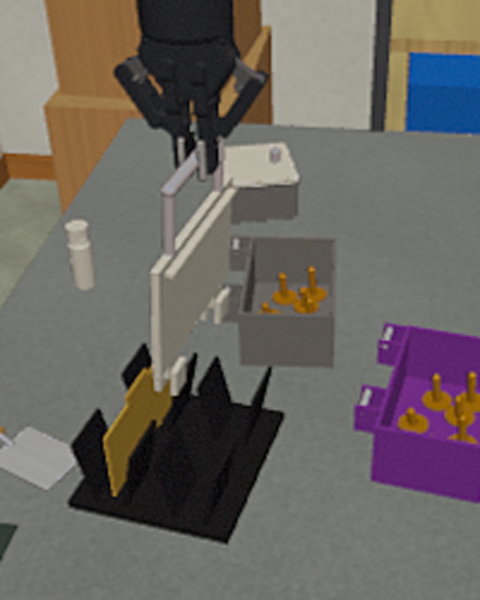

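View pics/w6.png

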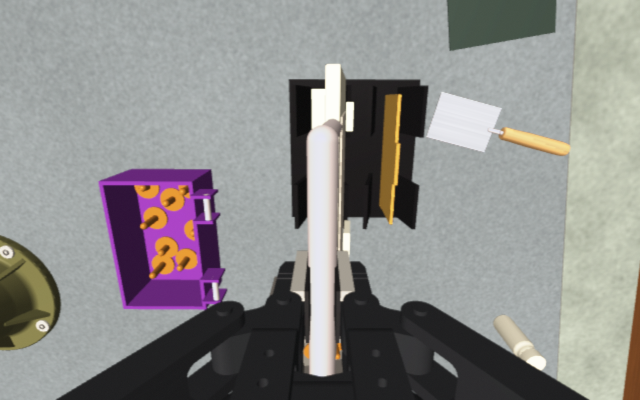

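Comparing with the predicted pixels, the lean is about 5°, so the foot is about 17 mm toward rack +x. I'll shift the bar 14 mm to -x and lower it, watching the force.

Run:
```python
from h import *
rk=np.array([.587,.143,-.163]); np.save("rk.npy",rk)
P=lambda x,z: place(rk,[[x,0,z]])[0]
robot.move_straight(P(-.014,.36),rate=.1,rot=down(rk[2]))
f0=robot.get_obs()["contact_force"]
for z in [.31,.27,.25,.235,.225,.218,.214,.21,.207,.204,.201]:
    robot.move_straight(P(-.014,z),rate=.12)
    o=robot.get_obs(); d=o["contact_force"]-f0; print(z,round(o["time"],2),d.round(1),o["moment"].round(2),o["grip_width"].round(4))
    if np.linalg.norm(d)>5: break
cv2.imwrite("pics/w7.png",robot.read_camera("wrist")[:,:,::-1])
s=robot.read_camera("side")[:,:,::-1].copy()
cv2.imwrite("pics/s7c.png",cv2.resize(s[60:310,200:400],None,fx=2.4,fy=2.4,interpolation=cv2.INTER_CUBIC))
```

```text
Traceback (most recent call last):
AttributeError: 'float' object has no attribute 'round'
```

Run:
```python
from h import *
rk=np.load("rk.npy")
P=lambda x,z: place(rk,[[x,0,z]])[0]
f0=robot.get_obs()["contact_force"]; print(f0)
for z in [.27,.25,.235,.225,.218,.214,.21,.207,.204,.201]:
    robot.move_straight(P(-.014,z),rate=.12)
    o=robot.get_obs(); d=o["contact_force"]-f0; print(z,round(o["time"],2),d.round(1),o["moment"].round(2),round(o["grip_width"],4))
    if np.linalg.norm(d)>5: break
cv2.imwrite("pics/w7.png",robot.read_camera("wrist")[:,:,::-1])
s=robot.read_camera("side")[:,:,::-1].copy()
cv2.imwrite("pics/s7c.png",cv2.resize(s[60:310,200:400],None,fx=2.4,fy=2.4,interpolation=cv2.INTER_CUBIC))
```

```text
[-0.8227151   0.334893   -2.50795339]
0.27 16.23 [ 0.5 -1.   0.4] [-0.02  0.05  0.01] 0.0096
0.25 16.55 [ 1.  -0.6  0.5] [ 0.06  0.02 -0.02] 0.0097
0.235 16.82 [ 0.5 -0.1  0.4] [ 0.02 -0.01  0.01] 0.0096
0.225 17.07 [ 1.  -1.6 -0.3] [ 0.03  0.04 -0.01] 0.0103
0.218 17.32 [-0.1 -0.5 -0.1] [-0.05  0.05 -0.  ] 0.0099
0.214 17.57 [ 0.9 -1.  -0.2] [ 0.02 -0.   -0.03] 0.0102
0.21 17.82 [ 1.7  0.5 -0.5] [-0.03 -0.01 -0.  ] 0.0101
0.207 18.07 [-0.1 -0.4  0.5] [ 0.05  0.1  -0.01] 0.0098
0.204 18.32 [ 1.7 -1.5  8. ] [-0.19  0.23 -0.01] 0.01
```

View pics/s7c.png

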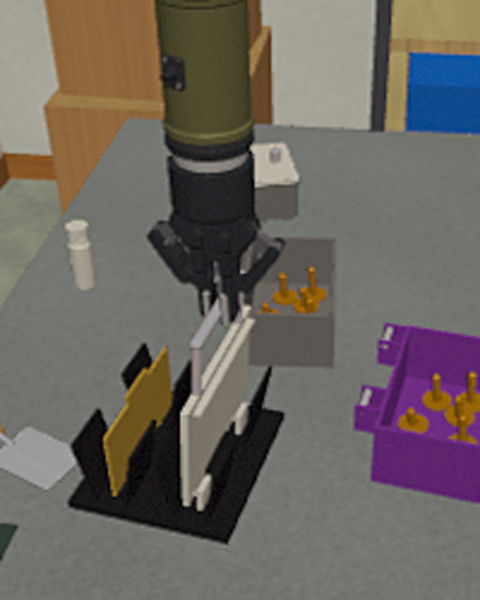

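View pics/w7.png

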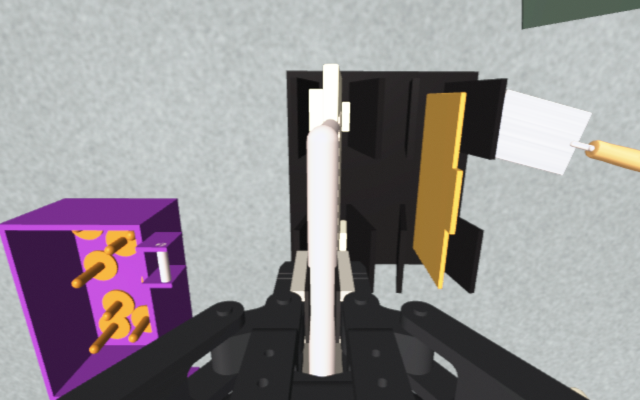

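The foot is on the bay floor: 8 N at TCP z 0.204, as predicted, and the hooks are inside the empty bay. I'll lean the lid gently onto the front wall before releasing it so it doesn't drop.

Run:
```python
from h import *
rk=np.load("rk.npy")
P=lambda x,z: place(rk,[[x,0,z]])[0]
for x in np.arange(-.02,-.075,-.006):
    z=.205+.212*(np.cos(np.arcsin((.003-x)/.212))-np.cos(.08))
    robot.move_straight(P(x,z),rate=.1)
    o=robot.get_obs(); f=o["contact_force"]; print(x.round(3),z.round(4),round(o["time"],2),f.round(1),o["moment"].round(2))
    fx=-(f[0]*np.cos(rk[2])+f[1]*np.sin(rk[2]))
    if abs(fx)>4 or f[2]>20: break
cv2.imwrite("pics/w8.png",robot.read_camera("wrist")[:,:,::-1])
s=robot.read_camera("side")[:,:,::-1].copy()
cv2.imwrite("pics/s8c.png",cv2.resize(s[60:310,200:400],None,fx=2.4,fy=2.4,interpolation=cv2.INTER_CUBIC))
```

```text
-0.02 0.2044 18.68 [-0.  -1.3  5.9] [-0.41  0.11 -0.01]
-0.026 0.2037 18.93 [-0.6 -2.5  7.1] [-0.4  -0.13 -0.02]
-0.032 0.2028 19.18 [ 0.4 -1.5  6.8] [-0.45 -0.31 -0.  ]
-0.038 0.2017 19.43 [ 0.7 -2.7  9.5] [-0.51 -0.46 -0.03]
-0.044 0.2004 19.68 [-1.4 -2.5 10.7] [-0.4   0.37 -0.1 ]
-0.05 0.1989 19.93 [-1.6 -1.7 11.9] [-0.5   0.22 -0.02]
-0.056 0.1973 20.18 [-2.  -1.3 13.8] [-0.56  0.04 -0.03]
-0.062 0.1955 20.43 [-5.2 -2.3 14.9] [-0.41  0.86 -0.02]
```

View pics/s8c.png

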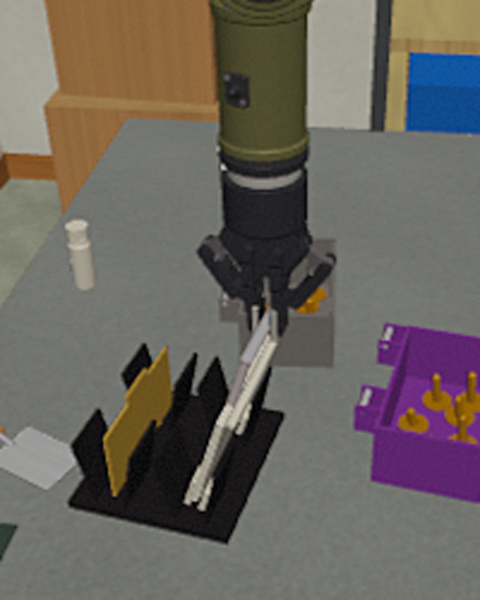

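View pics/w8.png

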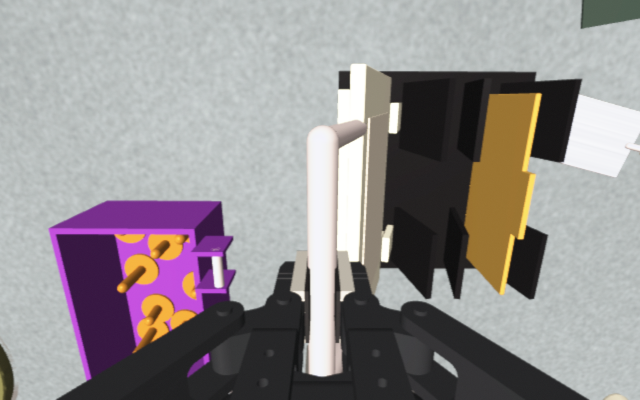

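Run:
```python
from h import *
robot.set_gripper(.06)
o=robot.get_obs(); print(round(o["time"],2),o["contact_force"].round(1),o["grip_width"]); 
t=o["tcp_pos"]
robot.move_straight([t[0],t[1],.30],rate=.12); o=robot.get_obs();print(round(o["time"],2),o["contact_force"].round(1))
robot.move_straight([t[0]-.03,t[1]-.0,.42],rate=.2)
robot.sleep(.5)
cv2.imwrite("pics/w9.png",robot.read_camera("wrist")[:,:,::-1])
for c in("side","top"):
    s=robot.read_camera(c)[:,:,::-1].copy();cv2.imwrite(f"pics/{c}9.png",s)
print(robot.get_obs()["time"])
s=cv2.imread("pics/side9.png");cv2.imwrite("pics/s9c.png",cv2.resize(s[100:310,200:400],None,fx=2.8,fy=2.8,interpolation=cv2.INTER_CUBIC))
```

```text
21.06 [ 0.2 -0.   0.6] 0.05991394134877172
22.08 [-0.1  0.4 -1.2]
23.5
```

View pics/s9c.png

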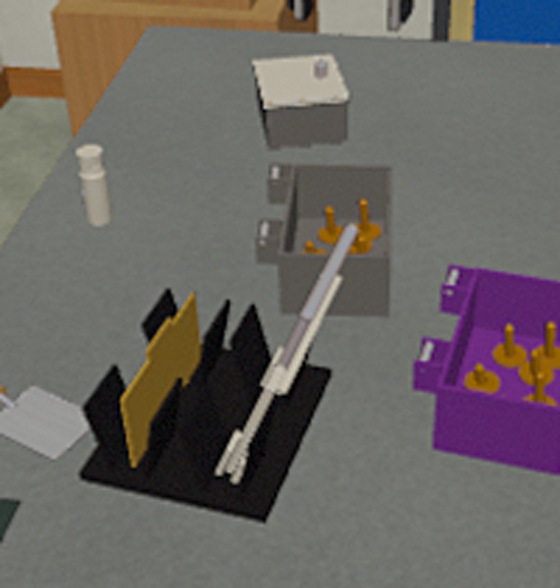

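View pics/w9.png

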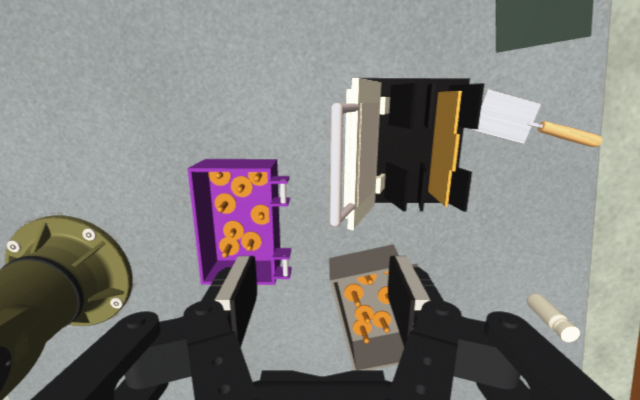

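View pics/top9.png

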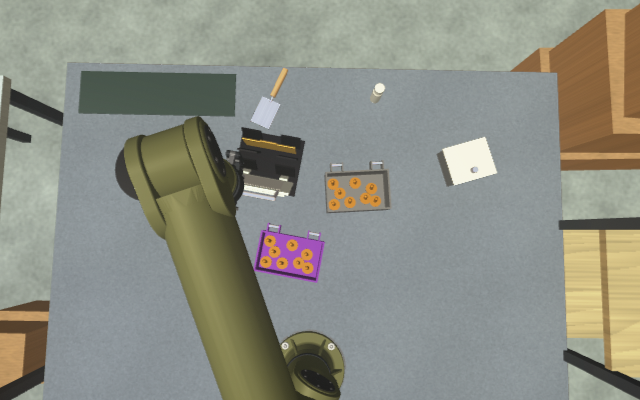

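```bash
python3 - <<'E'
from h import *
rk=np.load("rk.npy"); T=wristT(robot.get_obs())
for a in np.radians([12,16,20,24,28,32]):
  for fx in (.0,.012):
    L=[[fx-d*np.sin(a),y,.012+d*np.cos(a)] for d,y in((.212,.06),(.212,-.06),(.152,.092),(.034,.092))]
    P=place(rk,L); print(np.degrees(a).round(),fx,proj("wrist",P,T).round(0).tolist(),((proj("side",P)-[200,100])*2.8).round().tolist())
E
python3 - <<'E'
import cv2
s=cv2.imread("pics/w9.png");cv2.imwrite("pics/w9c.png",cv2.resize(s[60:250,310:490],None,fx=3.2,fy=3.2,interpolation=cv2.INTER_CUBIC))
E
```

```text
12.0 0.0 [[369.0, 108.0], [365.0, 223.0], [375.0, 77.0], [380.0, 81.0]] [[267.0, 296.0], [313.0, 215.0], [242.0, 376.0], [223.0, 471.0]]
12.0 0.012 [[382.0, 108.0], [376.0, 223.0], [386.0, 77.0], [388.0, 81.0]] [[252.0, 294.0], [300.0, 213.0], [228.0, 373.0], [210.0, 468.0]]
16.0 0.0 [[354.0, 108.0], [351.0, 222.0], [365.0, 77.0], [378.0, 81.0]] [[285.0, 303.0], [329.0, 221.0], [254.0, 381.0], [226.0, 472.0]]
16.0 0.012 [[367.0, 108.0], [362.0, 222.0], [376.0, 77.0], [387.0, 81.0]] [[270.0, 300.0], [315.0, 219.0], [240.0, 378.0], [213.0, 469.0]]
20.0 0.0 [[340.0, 108.0], [338.0, 221.0], [356.0, 77.0], [377.0, 81.0]] [[302.0, 311.0], [344.0, 228.0], [267.0, 386.0], [228.0, 473.0]]
20.0 0.012 [[352.0, 108.0], [349.0, 221.0], [367.0, 77.0], [385.0, 81.0]] [[287.0, 308.0], [331.0, 226.0], [252.0, 384.0], [215.0, 470.0]]
24.0 0.0 [[326.0, 108.0], [326.0, 219.0], [347.0, 77.0], [375.0, 81.0]] [[319.0, 319.0], [359.0, 236.0], [279.0, 392.0], [231.0, 474.0]]
24.0 0.012 [[338.0, 108.0], [336.0, 219.0], [358.0, 77.0], [383.0, 81.0]] [[304.0, 317.0], [346.0, 233.0], [264.0, 390.0], [218.0, 471.0]]
28.0 0.0 [[313.0, 108.0], [314.0, 217.0], [339.0, 78.0], [373.0, 82.0]] [[335.0, 329.0], [374.0, 244.0], [290.0, 399.0], [233.0, 475.0]]
28.0 0.012 [[325.0, 108.0], [325.0, 217.0], [349.0, 78.0], [382.0, 82.0]] [[321.0, 326.0], [361.0, 242.0], [276.0, 396.0], [220.0, 472.0]]
32.0 0.0 [[301.0, 108.0], [303.0, 215.0], [330.0, 78.0], [372.0, 82.0]] [[351.0, 339.0], [388.0, 253.0], [301.0, 406.0], [235.0, 477.0]]
32.0 0.012 [[313.0, 108.0], [314.0, 215.0], [341.0, 78.0], [380.0, 82.0]] [[336.0, 336.0], [375.0, 251.0], [287.0, 403.0], [222.0, 474.0]]
```

View pics/w9c.png

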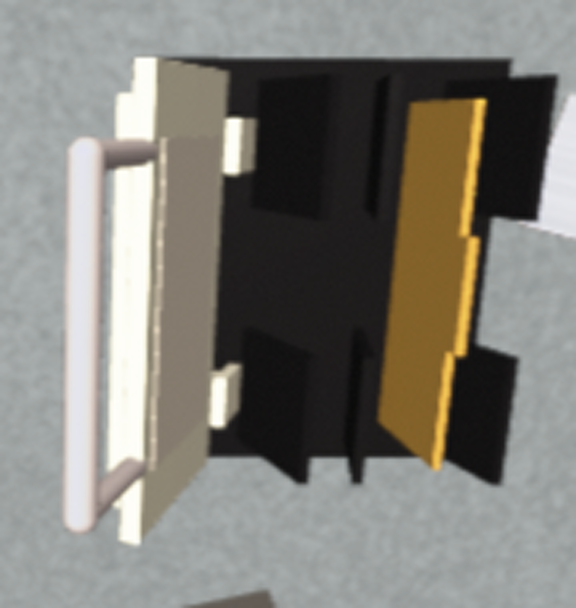

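The lid stands in the empty bay, handle up, leaning about 21° on the front wall. In the enlarged wrist view the bar is at (336,106–222) and both hooks are inside the bay. I'll check that it is still and that the bystanders are unmoved, then hand in.

Run:
```python
from h import *
robot.sleep(1.0)
s=robot.read_camera("side")[:,:,::-1].astype(int);t=robot.read_camera("top")[:,:,::-1].astype(int)
d=lambda a,f,r:(np.abs(a-cv2.imread(f).astype(int))[r[1]:r[3],r[0]:r[2]].max(2)>40).sum()
print("lid moved px",d(s,"pics/side9.png",(220,140,360,300)))
print("box vs start",d(t,"pics/top0.png",(435,130,500,190)),d(s,"pics/side0.png",(285,115,330,153)))
print("purple vs start",d(t,"pics/top0.png",(253,222,326,284)))
o=robot.get_obs();print(o["time"],o["contact_force"].round(1))
robot.hand_in()
```

```text
lid moved px 0
box vs start 0 0
purple vs start 49
24.6 [0.2 0.3 0.1]
the job is handed in; nothing more can be done
```

The scrap tub is open, and its lid now stands handle-up in the empty bay of the plate rack, released. I handed the job in at 24.6 s, so the verdict is not known here.

**What I did:** I gripped the steel loop handle from above and swung the lid about its rear pins until it stood vertical. I then lifted it straight off, lowered it into the empty bay until it touched the floor, leaned it gently on the front wall and let go. The highest wrist force I read was about 16 N.

**Last checks:**
- **Lid:** it did not move over the last second before hand-in. It leans about 21°, give or take 3°, slightly more than the "some 20 degrees" in the task.
- **Robot:** it was clear of everything, with no contact force.
- **Parts box:** no change from the start in either the top or side view.
- **Purple look-alike:** 49 pixels in its area of the top picture differ from the start. I never knowingly touched it and it sits in the same place, so this is probably a shadow or reflection, but I did not look into it further.

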